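# Twist-lock the filter cartridge into the bench dust extractor

### The job

Fit the orange filter cartridge into the open pot of the dust extractor: lower it so that its three ears pass down between the three lugs and it sits on the rubber seal, then twist it clockwise (seen from above) by its bar handle until the ramps cam it snugly down on the seal, firm like a hand-tightened cap. Feel for the resistance: do not leave it loose, do not force or overtighten it, and do not shove the other tools on the bench about. Let go of it when it is tight.

Things in the scene. Friction and masses are not known exactly. Their poses are not given: they have to be found in the camera images.
- filter: Loose orange filter cartridge, 0.28 kg, upright on the bench, 100 mm high. Origin: centre of its underside; z up its axis, x along its bar handle. From below: white pleated body 58 mm wide, 0 to 46 mm high; hub 77 mm wide, 46 to 66 mm (dome to 69 mm), whose underside sits on the seal; web 14 mm thick (y), 50 mm long (x); bar at 80 to 100 mm.
- bar_middle (a point): Middle of the cartridge's bar handle, 90 mm above its underside. The bar is 150 mm long (along the cartridge's x), 15 mm wide, 20 mm high, orange with a black grip at each end; pinch it across its width. The middle is right for carrying and lowering; keep fingertips above the hub's dome (69 mm).
- bar_end_a (a point): On the bar 56 mm from the middle, towards the cartridge's +x: a place to grip or push for leverage when twisting. 14 mm of free room below the bar's underside here.
- bar_end_b (a point): The same near the other end, 56 mm towards -x.
- ears (a point): On the cartridge's axis, level with the underside of its three ears (47.5 mm up). They reach out to 48 mm radius, each 54 deg long, centred at 30, 150, 270 deg from x, counter-clockwise from above. Their tops are ramps: lowest (50.4 mm up) at the clockwise end, rising evenly to 58 mm at the other.
- extractor: Heavy bench dust extractor, cannot move: round grey filter pot, open on top, 136 mm outside diameter, rim 80 mm above the bench; blue motor box 72 mm high behind it (its +x), black hose stub at +y. Origin: centre of the pot's underside on the bench, z up. Only the pot's inside is worked on; let the cartridge clear the rim when carrying.
- pot_rim (a point): Pot axis at rim height (80 mm). Inside, 3 lugs leave 64 deg gaps centred at 30, 150, 270 deg from the extractor's x, each marked by a yellow bar on the rim. The ears pass when the cartridge's yaw equals the extractor's, or differs by 120 or 240 deg, within 5 deg; no single one is preferred.
- lugs (a point): Pot axis at the undersides of the aluminium lugs (70 mm up; tops 78 mm, bevelled). Lugs: 56 deg wide, centred at 90, 210, 330 deg, inner radius 40 mm (1.5 mm play round the hub); Each has a rounded button below its counter-clockwise end. Turning clockwise, the ramps meet these 11 to 44 deg from mid-gap, then clamp some 3 to 4 N more per deg. Tight comes at 15 to 54 deg, differing each time.
- pot_axis (a point): Pot axis where the springy rubber seal ring (72 mm wide) lies. Its top is 60.7 to 65.3 mm up, by wear, so the cartridge rests 14.5 to 19.5 mm above the bench before twisting (30 or more if caught on lugs). Tight = ears clamped with about 20 N (12 to 32): about 0.6 N m about the axis (11 N at 56 mm), friction +-20 %. Before that it turns almost freely; it stays when let go.
- sanding_block: Bystander: cork sanding block, 60 x 100 x 31 mm, loose. Origin: centre of its underside.
- hex_bolt: Bystander: steel M10 bolt with nut, 20 x 64 x 17 mm, lying loose. Origin: under its middle.
- screwdriver_cross: Bystander: screwdriver with red handle, 28 x 177 x 27 mm, lying loose. Origin: under its middle.
- masking_tape: Bystander: roll of cream masking tape, 104 mm diameter, 24 mm high, lying flat, loose. Origin: centre of its underside.

How it is judged (in metres and radians):
On the way:
1. the cartridge sits down in the pot on its seal, ears below the lugs, upright (z of filter in the frame of extractor below 0.021 m and horizontal distance between filter and extractor below 0.005 m and angle between filter's own z axis and vertical below 0.06 rad), for 0.2 s.
At the end, for the whole second after the job is handed in: The cartridge stands in the pot, within 4 mm of its axis, tilted less than 0.05 rad, underside less than 21 mm above the bench, at rest, and its ears are clamped against the extractor's lugs with 12 to 32 N with nothing else touching it (z of filter in the frame of extractor below 0.021 m and horizontal distance between filter and extractor below 0.004 m and angle between filter's own z axis and vertical below 0.05 rad and contact force between filter and extractor between 12 and 32 N and linear speed of filter below 0.01 m/s).
It fails at once if the cartridge is pressed, jammed or overtightened against the extractor with more than 45 N (contact force between filter and extractor above 45 N).
It fails at once if a bystander (sanding block, bolt, screwdriver, tape roll) is moved by more than 30 mm (distance of any of sanding_block, hex_bolt, screwdriver_cross, masking_tape from where it was at the start of the episode above 0.03 m).
It also fails if it takes over 70 s, if anything falls off the work surface, if the arm or the gripper's body presses on something with over 40 N, if the wrist force passes 120 N, or if a joint passes its speed limit or range.

### The arm

A 7-joint arm with a two-finger parallel gripper is mounted at the origin on a cart in front of the work surface, level with it; the furniture and walls round the work are solid. World frame = base frame: x ahead of the robot, y to its left, z up, the work surface at z = 0. Lengths are in mm, angles in rad, forces in N, time in s.
With the tool pointing down it reaches from about 425 to 950 mm from the base axis. Payload 4.7 kg.
Tool frame: the origin (TCP) lies between the finger pads; the fingertips stand 19 mm ahead of it and the grasp point (between the pads) is the TCP; z points along the fingers, y is the line along which they close (so a half turn about z gives the same grasp; the last joint's range is limited). The gripper opens to 85 mm and grips with 20 to 120 N. Pads are 22 mm wide; open, the fingers measure 114 mm over their backs; the gripper's body (76 mm by 85 mm) begins 54 mm behind the grasp point. The pads swing forward as they close: fully open they stand 13 mm farther back than shut.
Start: joints at [-1.347, 0.469, -0.049, 1.532, 0.024, 1.141, -0.082], TCP at [168.786, 653.573, 250.335] pointing down, gripper open.
Joint ranges: [-2.59, 2.59], [-0.33, 1.99], [-1.39, 1.29], [0.1, 2.45], [-1.04, 4.18], [0.21, 1.99], [-2.66, 2.66]. Speed limits (rad/s): [2.57, 2.57, 3.14, 3.14, 3.14, 3.14, 3.14].

### API

Orientations are given as a rotation vector (axis times angle).
In Python, from bench import ctrl gives the robot as it stands. The module is installed in compiled form; this text tells all that it offers.
- The arm moves only by the tool move_arm, never from a script. Its argument "plan" is a list of rows, each a list of 5 numbers: the shift along the tool's x, y, z each as a share of 0.75 m, from -1 to 1, then the turn about the tool's z as a share of 2 rad, from -1 to 1, then the finger opening in mm, from 0 to 85.4. A call has 1 to 20 rows; each row shifts and turns the commanded pose from where the row before left it, along the tool's axes as they then stand; what a row does not reach is not made up. A row lasts 1/8 s, in which the tool goes at most 62.5 mm and 10.7 degrees, less where a joint would pass 70% of its speed; a pose out of reach is approached as far as the arm can. A call with a number of a shift or a turn outside -1 to 1 is refused whole. A call with a gripper value outside its range is refused whole. The fingers move at their own pace and stop on an object; the grip force is fixed at half the most. Time passes only in rows, so rows that do not move let the fingers close. It gives the time, the measured TCP pose, the force, the opening and the grip force at its end, in the units of the state.
- ctrl.sense(): the state, without advancing time (a new reading comes with each control period).
- ctrl.get_image(name): name is "scene" or "top" or "wrist"; returns (picture, depth): 480x640x3 uint8, blue, green, red; 480x640 float32, mm along the optical axis (not along the pixel's ray), 0 where there is no reading.
- ctrl.calibration(name): a dict with "fx", "fy", "cx", "cy" (pixels), "T" (4x4, takes a point from camera to world coordinates); the wrist camera has in their place "T_tool_cam" (4x4, takes a point from camera to tool coordinates, whose origin is the TCP and whose axes are the flange's). Camera axes: x right, y up, looking along -z (the intrinsics and any distortion apply to the point x, -y, -z); pixel columns grow to the right and rows downward; lengths in mm; the calibration is good to about 2 mm. A picture is of the moment at which its call begins: read the wrist's pose just before it. calibration takes no time and is no camera call.
- ctrl.finish_job(): hands the job in; it is judged then, once.
Trained networks look in the newest picture that a camera, given by its name, has taken for a name from the list of things; names that differ only in an ending like _2 or _b are one class to them, and where a whole thing is asked for, a point or a joint stands for the part that bears it (a point fixed in the world has none). Each returns a list of dicts, best first, with "conf" (0 to 1); they miss things now and then, are a little off and sometimes report something else, mostly with a low value. They report only what shows in the picture. A call takes as long as a camera call.
- ctrl.look_for(camera, name): "location" ([x, y, z] in mm, in world coordinates, good to about 4 mm: the middle of the surface that is visible of it).
- ctrl.trace(camera, name): "region" (480x640 bool, what is visible of it).
- ctrl.tip_of(camera, name): "location" ([x, y, z] in mm, in world coordinates, good to about 4 mm: a listed point, or the origin of a listed thing).
The state is a dict: "time_s": time; "q": joint angles; "dq": joint speeds; "joint_torque": joint torques, N m; "ee_pos": TCP position; "tcp_rot": TCP orientation; "contact_force": force on the tool from outside, world axes, zero at the start; "ft_torque": the same for the moment, N m; "finger_gap": opening from 0.0 (shut) to 1.0 (fully open); "grip_force": force on a finger pad.
Only numpy, scipy, OpenCV 4.12 (cv2) and the standard library are available. Lean on these libraries where they do the work, as an engineer would, in place of code of your own. Each camera call takes 0.05 s, during which the arm holds its last target. There are 200 camera calls.

## Working session

There is one attempt and no reset: what is moved stays moved. The work goes in short steps, Python scripts to look and compute and a tool call to move; the robot and the scene stay as the last step left them, time stands still between calls to the robot, and variables do not carry over. Pictures are saved under pics/ and viewed, at most 10 in all, crops included, and the job is handed in when it is done.

Besides the shell and the picture viewer there is one more tool, called after "Request:" in YAML: its name, and indented under it one key for each argument. move_arm: Moves the arm, as the interface text tells. Its arguments: {"type":"object","properties":{"plan":{"type":"array","items":{"type":"array","items":{"type":"number"}}}},"required":["plan"]}

```bash
mkdir -p pics
python3 - <<'E'
from bench import ctrl
import cv2,numpy as np
s=ctrl.sense();print({k:np.round(v,3).tolist() for k,v in s.items()})
for c in("scene","top"):
    im,d=ctrl.get_image(c);cv2.imwrite(f"pics/{c}0.png",im)
    np.savez(f"{c}0.npz",im=im,d=d)
    for n in("filter","bar_middle","bar_end_a","bar_end_b","extractor","pot_rim","sanding_block","hex_bolt","screwdriver_cross","masking_tape"):
        for f in(ctrl.tip_of,):
            r=f(c,n);print(c,n,[(np.round(x["location"]).tolist(),round(x["conf"],2)) for x in r[:3]])
    k=ctrl.calibration(c);print({a:np.round(b,3).tolist() for a,b in k.items()})
print(ctrl.calibration("wrist"))
E
```

```text
{'time_s': 0.0, 'q': [-1.347, 0.469, -0.049, 1.534, 0.024, 1.141, -0.082], 'dq': [-0.001, -0.0, 0.0, -0.001, 0.001, 0.001, 0.002], 'joint_torque': [0.0, -51.03, -0.047, -23.771, 0.011, 0.007, -0.0], 'ee_pos': [168.669, 653.02, 249.253], 'tcp_rot': [-0.396, -3.116, 0.003], 'contact_force': [0.575, 0.205, -0.283], 'ft_torque': [-0.041, -0.019, -0.003], 'grip_force': 0.0, 'finger_gap': 1.003}
scene filter [([534.0, -203.0, 87.0], 0.58), ([536.0, -201.0, 2.0], 0.56)]
scene bar_middle [([535.0, -205.0, 87.0], 0.79), ([362.0, -206.0, 1.0], 0.71)]
scene bar_end_a [([586.0, -234.0, 92.0], 0.82), ([490.0, -167.0, 91.0], 0.82)]
scene bar_end_b [([586.0, -234.0, 92.0], 0.82), ([490.0, -167.0, 91.0], 0.82)]
scene extractor [([502.0, 82.0, -0.0], 0.68), ([588.0, -234.0, 93.0], 0.63)]
scene pot_rim [([493.0, -168.0, 92.0], 0.75), ([499.0, 84.0, 77.0], 0.58), ([533.0, -204.0, 87.0], 0.51)]
scene sanding_block [([655.0, -128.0, -4.0], 0.65)]
scene hex_bolt [([501.0, 86.0, 78.0], 0.54), ([430.0, -22.0, -2.0], 0.46), ([500.0, 82.0, -3.0], 0.18)]
scene screwdriver_cross [([364.0, -203.0, -1.0], 0.64)]

[... 771 characters left out ...]
4)]
top masking_tape [([704.0, -273.0, -1.0], 0.8)]
{'fx': 445.766, 'fy': 445.766, 'cx': 311.371, 'cy': 245.295, 'T': [[-0.005, 0.996, -0.09, 473.246], [-1.0, -0.007, -0.022, -49.908], [-0.023, 0.089, 0.996, 981.291], [0.0, 0.0, 0.0, 1.0]]}
{'fx': 395.25639719022956, 'fy': 395.25639719022956, 'cx': 313.38297352778073, 'cy': 243.1861992454903, 'T_tool_cam': array([[ 8.12262971e-04,  9.50025780e-01,  3.12170400e-01,
         8.16806368e+01],
       [ 9.99999619e-01, -6.71575306e-04, -5.58184914e-04,
        -1.08663684e-01],
       [-3.20644126e-04,  3.12170734e-01, -9.50025963e-01,
        -1.23543234e+02],
       [ 0.00000000e+00,  0.00000000e+00,  0.00000000e+00,
         1.00000000e+00]])}
```

View pics/top0.png

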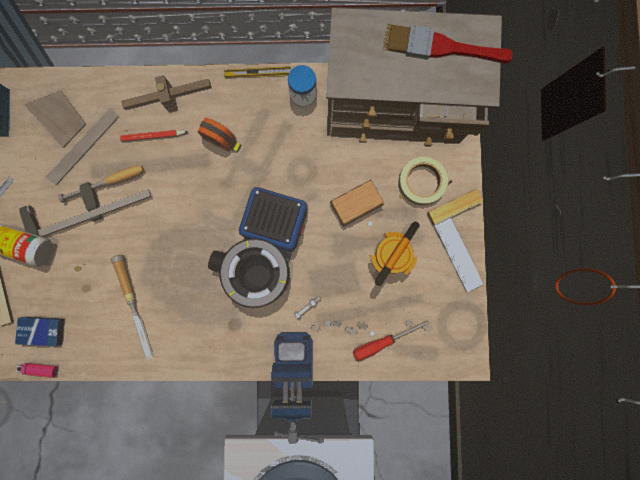

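View pics/scene0.png

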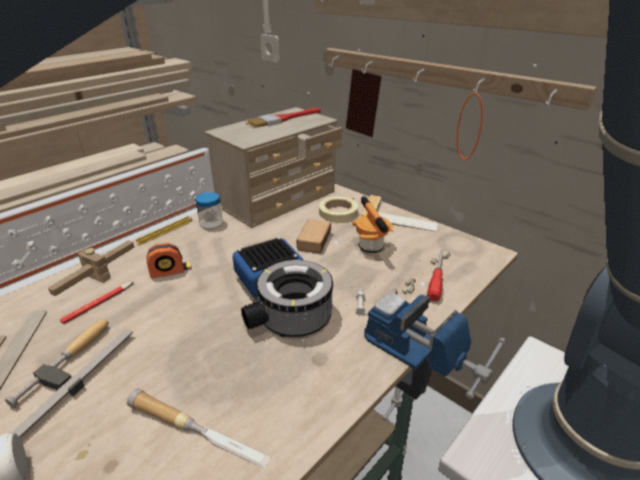

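The top view shows the pot at (255,273), its motor box above it at (275,218), and the cartridge at (396,253). The bar runs from (378,282) to (415,225). The scene view agrees, and both match the network positions. I'll go over the pot first.

```bash
cat > h.py <<'E'
from bench import ctrl
import cv2,numpy as np
from scipy.spatial.transform import Rotation as R
def state(p=True):
    s=ctrl.sense();Rm=R.from_rotvec(s["tcp_rot"]).as_matrix()
    y=np.degrees(np.arctan2(Rm[1,1],Rm[0,1]))
    if p: print("t",round(s["time_s"],2),"pos",np.round(s["ee_pos"],1),"yang",round(y,2),"tilt",np.round(Rm[:,2],4),"F",np.round(s["contact_force"],1),"M",np.round(s["ft_torque"],2),"gap",round(s["finger_gap"],3),"grip",np.round(s["grip_force"],1),"q",np.round(s["q"],2))
    return s,Rm,y
def go(target,yang=None):
    "shift (tool axes, share of .75 m) and turn share (rad/2) to reach target"
    s,Rm,y=state()
    d=Rm.T@(np.array(target)-s["ee_pos"])
    print("shift total share",np.round(d/750,4),"rows>=",round(np.linalg.norm(d)/62.5,2))
    if yang is not None:
        t=-(yang-y); t=(t+90)%180-90   # grasp symmetric by half turn
        print("turn share",round(np.radians(t)/2,4),"deg",round(t,1),"rows>=",round(abs(t)/10.7,2))
def wrist(name):
    s,Rm,_=state();im,d=ctrl.get_image("wrist");k=ctrl.calibration("wrist")
    T=np.eye(4);T[:3,:3]=Rm;T[:3,3]=s["ee_pos"];T=T@k["T_tool_cam"]
    v,u=np.mgrid[:480,:640]
    P=np.stack([(u-k["cx"])/k["fx"]*d,-(v-k["cy"])/k["fy"]*d,-d],-1)@T[:3,:3].T+T[:3,3]
    P[d==0]=np.nan
    cv2.imwrite(f"pics/{name}.png",im);np.savez(name,im=im,P=P);return im,P
E
python3 -c "
from h import *
go([500,84,250])"
```

```text
t 1.1 pos [168.8 653.6 250.3] yang 75.52 tilt [-0.e+00  1.e-04 -1.e+00] F [ 0.3 -0.8 -0.3] M [-0.05  0.01 -0.04] gap 0.998 grip 0.0 q [-1.35  0.47 -0.05  1.53  0.02  1.14 -0.08]
shift total share [-6.175e-01 -6.248e-01  4.000e-04] rows>= 10.54
```

Request:
move_arm:
  plan:
    - [-0.0475,-0.048,0,0,85]
    - [-0.0475,-0.048,0,0,85]
    - [-0.0475,-0.048,0,0,85]
    - [-0.0475,-0.048,0,0,85]
    - [-0.0475,-0.048,0,0,85]
    - [-0.0475,-0.048,0,0,85]
    - [-0.0475,-0.048,0,0,85]
    - [-0.0475,-0.048,0,0,85]
    - [-0.0475,-0.048,0,0,85]
    - [-0.0475,-0.048,0,0,85]
    - [-0.0475,-0.048,0,0,85]
    - [-0.0475,-0.048,0,0,85]
    - [-0.0475,-0.048,0,0,85]
    - [0,0,0,0,85]
    - [0,0,0,0,85]

```text
time_s: 2.98
ee_pos: [499.9, 85.2, 250.2]
tcp_rot: [-0.396, -3.116, -0.001]
contact_force: [-0.4, 0.4, -0.1]
finger_gap: 0.995
grip_force: 0.0
```

Run:
```python
from h import *
im,P=wrist("pot1")
hsv=cv2.cvtColor(im,cv2.COLOR_BGR2HSV)
z=P[...,2]
rim=(abs(z-80)<4)
pts=P[rim];print(len(pts),"z",np.median(pts[:,2]))
# outer circle fit with r=68 : hull
c=cv2.minEnclosingCircle(pts[:,:2].astype(np.float32));print(c)
for n in("pot_rim","extractor","lugs"):
    print(n,[(np.round(x["location"],1).tolist(),round(x["conf"],2)) for x in ctrl.tip_of("wrist",n)[:2]])
y=cv2.inRange(hsv,(20,100,100),(35,255,255))
n,l,st,ce=cv2.connectedComponentsWithStats(y)
for i in range(1,n):
    if st[i,4]>15: print("yellow",st[i,4],ce[i].round(),np.nanmedian(P[l==i],0).round(1))
go([537,-205,250],53.3)
```

```text
t 2.98 pos [499.9  85.2 250.2] yang 75.53 tilt [-3.e-04  6.e-04 -1.e+00] F [-0.4  0.4 -0.1] M [-0.02  0.01  0.02] gap 0.995 grip 0.0 q [-0.51  0.19  0.3   1.94 -0.07  1.02  1.14]
13194 z 79.61115104037682
((528.0994262695312, -31.60608673095703), 191.1869659423828)
pot_rim [([501.6, 88.7, 77.6], 0.8)]
extractor [([500.5, 86.5, 0.9], 0.56)]
lugs [([503.3, 87.3, 70.8], 0.95)]
yellow 29 [632.  58.] [443.8 369.4  18.7]
yellow 113 [618.  69.] [449.3 359.7  16.2]
yellow 44 [634.  84.] [464.8 369.7  21. ]
yellow 97 [359. 156.] [457.6 130.9  80.4]
yellow 89 [234. 220.] [481.   27.7  80.2]
yellow 72 [348. 289.] [559.2  99.3  80.3]
yellow 404 [ 50. 303.] [ 518.  -162.8   53.9]
yellow 1861 [ 33. 344.] [ 549.  -184.7   67.5]
yellow 249 [627. 353.] [728.6 361.1  22.2]
yellow 231 [  5. 403.] [ 628.8 -295.5   17. ]
yellow 110 [419. 428.] [784.1 137.9   8.6]
t 3.17 pos [499.7  86.  250.3] yang 75.67 tilt [-2.e-04  5.e-04 -1.e+00] F [ 0.1 -0.5  0.9] M [-0.01  0.03  0.01] gap 0.996 grip 0.0 q [-0.51  0.19  0.3   1.94 -0.07  1.02  1.14]
shift total share [-1.443e-01 -3.636e-01  2.000e-04] rows>= 4.69
turn share 0.1952 deg 22.4 rows>= 2.09
```

View pics/pot1.png

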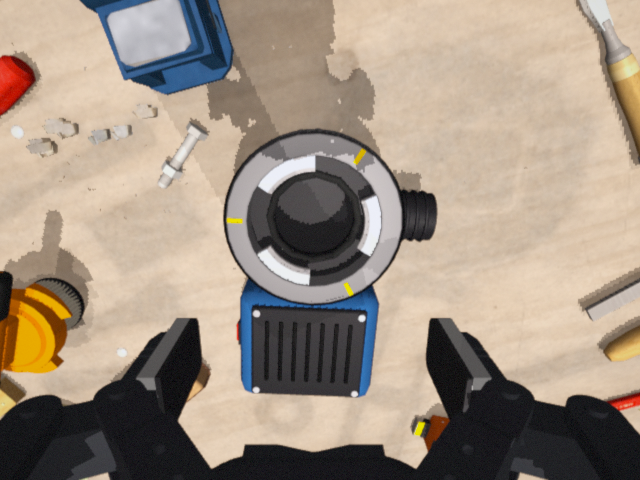

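The wrist view shows three yellow marks at (359,156), (234,220) and (348,289). Their circle has a radius of 61.3 mm, centred at (499.3, 86.0), which puts the pot yaw at −17.3°. The motor box direction agrees. Next I'll go over the cartridge.

Request:
move_arm:
  plan:
    - [-0.018,-0.0455,0,0,85]
    - [-0.018,-0.0455,0,0,85]
    - [-0.018,-0.0455,0,0,85]
    - [-0.018,-0.0455,0,0,85]
    - [-0.018,-0.0455,0,0,85]
    - [-0.018,-0.0455,0,0,85]
    - [-0.018,-0.0455,0,0,85]
    - [-0.018,-0.0455,0,0,85]
    - [0,0,0,0.065,85]
    - [0,0,0,0.065,85]
    - [0,0,0,0.065,85]
    - [0,0,0,0,85]
    - [0,0,0,0,85]

```text
time_s: 4.8
ee_pos: [536.6, -206.0, 250.2]
tcp_rot: [-0.988, -2.982, -0.0]
contact_force: [-0.3, 0.2, 0.5]
finger_gap: 1.0
grip_force: 0.0
```

Run:
```python
from h import *
im,P=wrist("fil1")
hsv=cv2.cvtColor(im,cv2.COLOR_BGR2HSV)
z=P[...,2]
m=(abs(z-100)<5)&(abs(P[...,0]-537)<110)&(abs(P[...,1]+205)<110)
p=P[m][:,:2];print(len(p),"z",np.median(P[m][:,2]))
r=cv2.minAreaRect(p.astype(np.float32));print("bar rect",r)
b=cv2.boxPoints(r);print(b.round(1).tolist())
u,s_,vt=np.linalg.svd(p-p.mean(0),full_matrices=False);print("mean",p.mean(0),"ang",np.degrees(np.arctan2(vt[0,1],vt[0,0])))
# ears: points at height 47..60, radius 40-50 from axis
c=np.array(r[0]);q=P[...,:2]-c;rad=np.hypot(q[...,0],q[...,1]);ang=np.degrees(np.arctan2(q[...,1],q[...,0]))%360
e=(z>45)&(z<62)&(rad>41)&(rad<50)
h,_=np.histogram(ang[e],bins=36,range=(0,360));print("ears hist/10deg",h.tolist())
for n in("bar_middle","bar_end_a","filter","ears"):
    print(n,[(np.round(x["location"],1).tolist(),round(x["conf"],2)) for x in ctrl.tip_of("wrist",n)[:2]])
```

```text
t 4.8 pos [ 536.6 -206.   250.2] yang 53.34 tilt [ 0.e+00  3.e-04 -1.e+00] F [-0.3  0.2  0.5] M [-0.01  0.01 -0.03] gap 1.0 grip 0.0 q [-0.13  0.33  0.54  1.8  -0.19  1.06  1.41]
3849 z 99.19038118804218
bar rect ((535.4646606445312, -201.853759765625), (15.413727760314941, 148.03573608398438), 56.19818115234375)
[[469.70001220703125, -167.10000610351562], [592.7000122070312, -249.39999389648438], [601.2999877929688, -236.60000610351562], [478.20001220703125, -154.3000030517578]]
mean [ 530.40850014 -198.38429504] ang -33.756413589864245
ears hist/10deg [68, 74, 38, 0, 0, 0, 0, 0, 11, 78, 78, 83, 87, 46, 0, 0, 0, 0, 0, 0, 6, 76, 79, 77, 77, 78, 31, 0, 0, 0, 0, 0, 0, 14, 54, 58]
bar_middle [([540.1, -201.6, 87.4], 0.75)]
bar_end_a [([493.5, -171.5, 91.6], 0.91), ([583.1, -236.5, 88.7], 0.56)]
filter [([540.4, -203.5, -1.2], 0.9)]
ears [([533.1, -200.9, 46.9], 0.93)]
```

View pics/fil1.png

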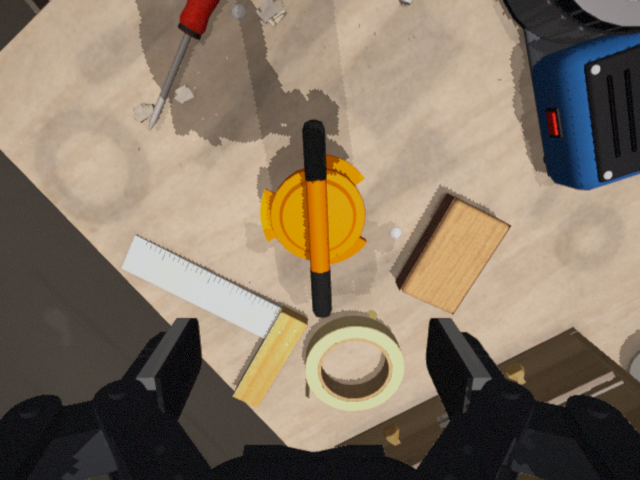

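The bar runs from (313,125) to (321,310), and its rectangle measures 148×15 mm with its middle at (535.5, −201.9) and yaw −33.8°. The ear sectors at −4°, 116° and 236° confirm that yaw, so +16.5° is needed to match the pot.

```bash
python3 -c "
from h import *
go([535.5,-201.9,93],56.2)"
```

```text
t 5.05 pos [ 536.4 -206.7  250.3] yang 53.2 tilt [ 0.e+00  2.e-04 -1.e+00] F [0.3 1.2 0. ] M [-0.03 -0.05  0.03] gap 0.993 grip 0.0 q [-0.13  0.33  0.54  1.8  -0.19  1.06  1.41]
shift total share [0.0048 0.0043 0.2097] rows>= 2.52
turn share -0.0262 deg -3.0 rows>= 0.28
```

Request:
move_arm:
  plan:
    - [0.0048,0.0045,0,-0.026,85]
    - [0,0,0.042,0,85]
    - [0,0,0.042,0,85]
    - [0,0,0.042,0,85]
    - [0,0,0.042,0,85]
    - [0,0,0.042,0,85]
    - [0,0,0,0,85]
    - [0,0,0,0,0]
    - [0,0,0,0,0]
    - [0,0,0,0,0]
    - [0,0,0,0,0]
    - [0,0,0,0,0]
    - [0,0,0,0,0]
    - [0,0,0,0,0]

```text
time_s: 6.8
ee_pos: [536.3, -201.8, 93.5]
tcp_rot: [0.914, 3.004, 0.001]
contact_force: [-0.1, 1.0, 5.9]
finger_gap: 0.164
grip_force: 59.6
```

```bash
python3 -c "
from h import *
state()"
```

```text
t 6.8 pos [ 536.3 -201.8   93.5] yang 56.17 tilt [ 1.6e-03  1.0e-04 -1.0e+00] F [-0.1  1.   5.9] M [0.25 0.03 0.01] gap 0.164 grip 59.6 q [-0.05  0.52  0.44  1.94 -0.32  0.75  1.56]
```

Request:
move_arm:
  plan:
    - [0,0,-0.02,0,0]
    - [0,0,-0.04,0,0]
    - [0,0,-0.04,0,0]
    - [0,0,-0.04,0,0]
    - [0,0,-0.02,0,0]
    - [0,0,0,-0.036,0]
    - [0,0,0,-0.036,0]
    - [0,0,0,-0.036,0]
    - [0,0,0,-0.036,0]
    - [0,0,0,0,0]

```text
time_s: 8.05
ee_pos: [534.9, -201.7, 212.1]
tcp_rot: [-0.475, -3.104, -0.0]
contact_force: [0.3, 0.8, -2.2]
finger_gap: 0.166
grip_force: 58.8
```

```bash
python3 -c "
from h import *
go([499.3,86,213],72.7)"
```

```text
t 8.05 pos [ 534.9 -201.7  212.1] yang 72.6 tilt [-1.7e-03  5.0e-04 -1.0e+00] F [ 0.3  0.8 -2.2] M [ 0.01 -0.04  0.04] gap 0.166 grip 58.8 q [-0.07  0.36  0.45  1.85 -0.19  0.98  1.73]
shift total share [ 0.16    0.3519 -0.0009] rows>= 4.64
turn share -0.0009 deg -0.1 rows>= 0.01
```

Request:
move_arm:
  plan:
    - [0.01,0.022,0,0,0]
    - [0.02,0.044,0,0,0]
    - [0.02,0.044,0,0,0]
    - [0.02,0.044,0,0,0]
    - [0.02,0.044,0,0,0]
    - [0.02,0.044,0,0,0]
    - [0.02,0.044,0,0,0]
    - [0.02,0.044,0,0,0]
    - [0.01,0.022,0,0,0]
    - [0,0,0,0,0]
    - [0,0,0,0,0]
    - [0,0,0,0,0]

```text
time_s: 9.55
ee_pos: [499.8, 84.7, 212.8]
tcp_rot: [0.477, 3.105, -0.0]
contact_force: [-0.1, 0.1, -3.4]
finger_gap: 0.166
grip_force: 58.9
```

Run:
```python
from h import *
im,P=wrist("ov1")
c=np.array([499.5,86.]);z=P[...,2]
m=(z>203)&(z<222)&(np.hypot(P[...,0]-c[0],P[...,1]-c[1])<90)
p=P[m][:,:2];print(len(p),np.percentile(P[m][:,2],[5,50,95]))
if len(p)>20: print(cv2.minAreaRect(p.astype(np.float32)))
q=P[...,:2]-c;rad=np.hypot(q[...,0],q[...,1]);ang=np.degrees(np.arctan2(q[...,1],q[...,0]))%360
e=(z>160)&(z<180)&(rad>41)&(rad<52)
h,_=np.histogram(ang[e],bins=72,range=(0,360));print("ears hist/5deg",h.tolist())
y=cv2.inRange(cv2.cvtColor(im,cv2.COLOR_BGR2HSV),(20,100,100),(35,255,255))
# edges of ears: all orange points between heights
hub=(z>172)&(z<195)&(rad<60)
print("hub pts",hub.sum(), P[hub].mean(0) if hub.any() else 0)
for n in("bar_middle","bar_end_a","filter","ears","pot_rim"):
    print(n,[(np.round(x["location"],1).tolist(),round(x["conf"],2)) for x in ctrl.tip_of("wrist",n)[:2]])
im,d=ctrl.get_image("top");cv2.imwrite("pics/top1.png",cv2.resize(im[190:330,180:340],(640,560)))
for n in("bar_middle","bar_end_a","ears"):
    print(n,[(np.round(x["location"],1).tolist(),round(x["conf"],2)) for x in ctrl.tip_of("top",n)[:2]])
state()
```

```text
t 9.55 pos [499.8  84.7 212.8] yang 72.53 tilt [-0.e+00 -3.e-04 -1.e+00] F [-0.1  0.1 -3.4] M [-0.08  0.06 -0.04] gap 0.166 grip 58.9 q [-0.54  0.24  0.34  1.99 -0.1   0.93  1.12]
15642 [211.5576231  218.27264076 220.04464588]
((485.1273193359375, 87.74742889404297), (40.38439178466797, 117.3589859008789), 84.72003173828125)
ears hist/5deg [0, 0, 0, 0, 0, 9, 78, 112, 0, 0, 0, 0, 0, 0, 0, 0, 0, 0, 0, 0, 0, 84, 103, 109, 116, 116, 131, 144, 143, 164, 32, 0, 0, 0, 0, 0, 0, 0, 0, 0, 0, 0, 0, 0, 0, 128, 149, 151, 148, 152, 138, 140, 132, 127, 117, 117, 0, 0, 0, 0, 0, 0, 0, 0, 0, 0, 0, 0, 0, 0, 0, 0]
hub pts 12723 [486.74262369  87.63086652 184.05501797]
bar_middle [([501.9, 85.0, 210.5], 0.89), ([448.6, 100.9, 211.7], 0.31)]
bar_end_a [([550.4, 65.7, 210.8], 0.94), ([450.6, 98.1, 212.1], 0.82)]
filter [([500.2, 85.4, 117.8], 0.9)]
ears []
pot_rim []
bar_middle [([502.3, 80.4, 211.1], 0.89), ([499.0, 86.9, -3.5], 0.43)]
bar_end_a [([559.3, 67.7, 212.8], 0.85), ([449.8, 98.7, 210.6], 0.74)]
ears [([502.6, 83.7, 164.3], 0.57)]
t 10.05 pos [499.8  85.9 212.8] yang 72.65 tilt [-0.e+00  1.e-04 -1.e+00] F [-0.3  0.7 -3.1] M [-0.08  0.01  0.03] gap 0.162 grip 58.9 q [-0.54  0.24  0.34  1.99 -0.1   0.93  1.12]
```

View pics/ov1.png

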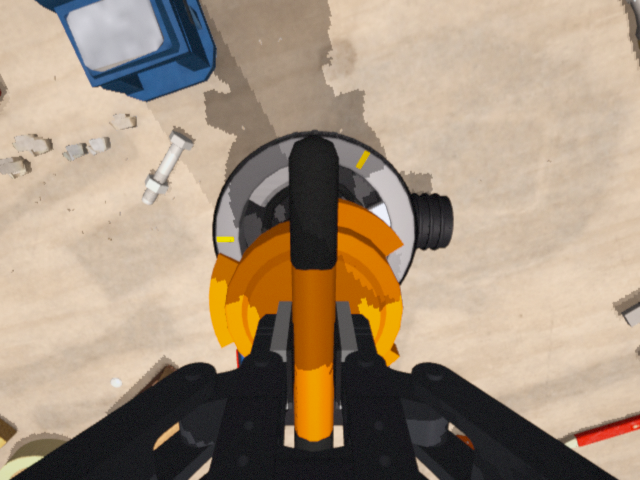

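The wrist view shows the cartridge held level over the pot. Its ears span 225–280°, centred at 252.5°, so the yaw is −17.5° and matches the pot. I'll fit its axis from the ear outer edges before lowering.

Run:
```python
from h import *
from scipy.optimize import least_squares as ls
P=np.load("ov1.npz")["P"];z=P[...,2]
c=np.array([499.5,86.]);
for lo,hi,R0 in((163,180,48.),(178,188,38.5)):
  c=np.array([499.5,86.])
  for it in range(4):
    q=P[...,:2]-c;rad=np.hypot(q[...,0],q[...,1]);ang=np.degrees(np.arctan2(q[...,1],q[...,0]))%360
    pts=[]
    for a in list(np.arange(108,148,2))+list(np.arange(226,280,2)):
        m=(z>lo)&(z<hi)&(rad<R0+8)&(rad>R0-9)&(abs(ang-a)<1)
        if m.sum()>3: pts.append(P[m][np.argsort(rad[m])[-3]])
    pts=np.array(pts);
    f=ls(lambda x:np.hypot(*(pts[:,:2]-x).T)-R0,c,loss="soft_l1");c=f.x
  r=np.hypot(*(pts[:,:2]-c).T);print(R0,len(pts),c.round(2),"res",np.std(r-R0).round(2),"z",pts[:,2].mean().round(1))
# bar -x end extremity
u=np.array([np.cos(np.radians(-17.4)),np.sin(np.radians(-17.4))]);n=np.array([-u[1],u[0]])
m=(z>214)&(z<226)&((P[...,:2]-[499.5,86])@u<-35)&(abs((P[...,:2]-[499.5,86])@n)<12)
s=(P[m][:,:2]-[499.5,86])@u;t=(P[m][:,:2]-[499.5,86])@n
print("bar end along",np.percentile(s,[0.5,5]),"across",np.percentile(t,[2,98]),"z",np.median(P[m][:,2]))
# pot rim again
im=np.load("ov1.npz")["im"]
m=(abs(z-80)<4)&(np.hypot(P[...,0]-499,P[...,1]-86)<75)
p=P[m][:,:2];aa=np.degrees(np.arctan2(p[:,1]-86,p[:,0]-499))%360;o=[]
for a in range(115,265,3):
    k=abs(aa-a)<1.5
    if k.sum()>10:
        w=p[k];o.append(w[np.argsort(np.hypot(w[:,0]-499,w[:,1]-86))[-3]])
o=np.array(o);f=ls(lambda x:np.hypot(*(o-x).T)-68,[499,86],loss="soft_l1");print("pot",f.x,len(o),np.std(f.fun))
```

```text
48.0 47 [500.17  84.92] res 0.18 z 172.0
38.5 47 [500.72  85.32] res 0.35 z 183.2
bar end along [-73.49383641 -71.46552421] across [-8.23533507  5.96668742] z 218.55584314081648
pot [499.61405033  84.952431  ] 46 0.879439633960398
```

Request:
move_arm:
  plan:
    - [0.0013,0,0.02,0,0]
    - [0,0,0.03,0,0]
    - [0,0,0.03,0,0]
    - [0,0,0.025,0,0]
    - [0,0,0,0,0]
    - [0,0,0.003,0,0]
    - [0,0,0.003,0,0]
    - [0,0,0,0,0]

```text
time_s: 11.05
ee_pos: [498.9, 86.3, 129.8]
tcp_rot: [0.474, 3.105, 0.001]
contact_force: [-1.3, -0.0, -3.4]
finger_gap: 0.163
grip_force: 58.9
```

```bash
python3 -c "
from h import *
state()"
```

```text
t 11.05 pos [498.9  86.3 129.8] yang 72.66 tilt [ 5.e-04  3.e-04 -1.e+00] F [-1.3 -0.  -3.4] M [ 0.03 -0.01 -0.02] gap 0.163 grip 58.9 q [-0.51  0.35  0.31  2.06 -0.16  0.75  1.17]
```

Request:
move_arm:
  plan:
    - [0,0,0.003,0,0]
    - [0,0,0.003,0,0]
    - [0,0,0.003,0,0]
    - [0,0,0,0,0]

```text
time_s: 11.55
ee_pos: [498.7, 86.2, 122.5]
tcp_rot: [-0.474, -3.105, 0.0]
contact_force: [0.5, 0.3, -2.5]
finger_gap: 0.165
grip_force: 58.9
```

Request:
move_arm:
  plan:
    - [0,0,0.003,0,0]
    - [0,0,0.003,0,0]
    - [0,0,0,0,0]

```text
time_s: 11.92
ee_pos: [498.6, 86.2, 118.0]
tcp_rot: [-0.474, -3.105, 0.0]
contact_force: [-0.2, -0.6, -2.7]
finger_gap: 0.162
grip_force: 58.9
```

Request:
move_arm:
  plan:
    - [0,0,0.002,0,0]
    - [0,0,0.002,0,0]
    - [0,0,0,0,0]

```text
time_s: 12.3
ee_pos: [498.7, 86.2, 115.1]
tcp_rot: [-0.474, -3.105, 0.0]
contact_force: [-0.1, 0.1, -4.3]
finger_gap: 0.163
grip_force: 58.9
```

Request:
move_arm:
  plan:
    - [0,0,0.002,0,0]
    - [0,0,0,0,0]

```text
time_s: 12.55
ee_pos: [498.8, 86.2, 113.7]
tcp_rot: [-0.474, -3.105, 0.0]
contact_force: [0.2, 0.0, -3.1]
finger_gap: 0.162
grip_force: 58.9
```

Request:
move_arm:
  plan:
    - [0,0,0.002,0,0]
    - [0,0,0,0,0]

```text
time_s: 12.8
ee_pos: [498.7, 86.2, 112.2]
tcp_rot: [-0.474, -3.105, 0.0]
contact_force: [0.6, -0.3, -3.4]
finger_gap: 0.162
grip_force: 58.9
```

Request:
move_arm:
  plan:
    - [0,0,0.0015,0,0]
    - [0,0,0,0,0]

```text
time_s: 13.05
ee_pos: [498.8, 86.2, 111.1]
tcp_rot: [-0.474, -3.106, 0.0]
contact_force: [0.6, 0.3, -2.8]
finger_gap: 0.165
grip_force: 58.9
```

Request:
move_arm:
  plan:
    - [0,0,0.001,0,0]
    - [0,0,0,0,0]

```text
time_s: 13.3
ee_pos: [498.9, 86.3, 110.8]
tcp_rot: [-0.474, -3.106, -0.0]
contact_force: [-2.2, 0.6, 1.7]
finger_gap: 0.159
grip_force: 59.7
```

Request:
move_arm:
  plan:
    - [0,0,0.001,0,0]
    - [0,0,0,0,0]

```text
time_s: 13.55
ee_pos: [498.9, 86.2, 110.6]
tcp_rot: [-0.474, -3.106, -0.001]
contact_force: [-4.0, -0.1, 7.5]
finger_gap: 0.167
grip_force: 60.6
```

Request:
move_arm:
  plan:
    - [0,0,0,0.04,0]
    - [0,0,0,0.04,0]
    - [0,0,0,0,0]

```text
time_s: 13.92
ee_pos: [500.3, 86.0, 110.7]
tcp_rot: [0.72, 3.055, 0.002]
contact_force: [0.4, -1.5, 5.3]
finger_gap: 0.165
grip_force: 60.1
```

```bash
python3 -c "
from h import *
state()"
```

```text
t 13.93 pos [500.3  86.  110.7] yang 63.49 tilt [ 3.3e-03  2.0e-04 -1.0e+00] F [ 0.4 -1.5  5.3] M [-0.31  0.08 -0.09] gap 0.165 grip 60.1 q [-0.53  0.39  0.34  2.08 -0.2   0.7   1.05]
```

Request:
move_arm:
  plan:
    - [0,0,0,0.035,0]
    - [0,0,0,0,0]

```text
time_s: 14.18
ee_pos: [500.3, 86.0, 110.6]
tcp_rot: [0.826, 3.028, 0.002]
contact_force: [0.3, -1.3, 5.9]
finger_gap: 0.163
grip_force: 60.2
```

```bash
python3 -c "
from h import *
state()"
```

```text
t 14.18 pos [500.3  86.  110.6] yang 59.48 tilt [ 3.1e-03  2.0e-04 -1.0e+00] F [ 0.3 -1.3  5.9] M [-0.34  0.08 -0.08] gap 0.163 grip 60.2 q [-0.54  0.39  0.36  2.08 -0.21  0.7   0.99]
```

Request:
move_arm:
  plan:
    - [0,0,0,0.035,0]
    - [0,0,0,0,0]

```text
time_s: 14.42
ee_pos: [500.3, 85.9, 110.6]
tcp_rot: [0.932, 2.997, 0.002]
contact_force: [-0.2, -0.7, 5.0]
finger_gap: 0.159
grip_force: 60.2
```

```bash
python3 -c "
from h import *
state()"
```

```text
t 14.43 pos [500.3  85.9 110.6] yang 55.47 tilt [ 3.1e-03  2.0e-04 -1.0e+00] F [-0.2 -0.7  5. ] M [-0.38  0.03 -0.08] gap 0.159 grip 60.2 q [-0.56  0.39  0.38  2.08 -0.22  0.7   0.93]
```

Request:
move_arm:
  plan:
    - [0,0,0,0.035,0]
    - [0,0,0,0,0]

```text
time_s: 14.68
ee_pos: [500.3, 86.0, 110.6]
tcp_rot: [1.036, 2.963, 0.002]
contact_force: [-0.4, -1.0, 5.6]
finger_gap: 0.163
grip_force: 60.2
```

```bash
python3 -c "
from h import *
state()"
```

```text
t 14.68 pos [500.3  86.  110.6] yang 51.46 tilt [ 3.1e-03  2.0e-04 -1.0e+00] F [-0.4 -1.   5.6] M [-0.33  0.12 -0.08] gap 0.163 grip 60.2 q [-0.57  0.39  0.4   2.08 -0.23  0.71  0.87]
```

Request:
move_arm:
  plan:
    - [0,0,0,0.026,0]
    - [0,0,0,0,0]

```text
time_s: 14.92
ee_pos: [500.3, 85.9, 110.7]
tcp_rot: [1.112, 2.935, 0.002]
contact_force: [0.7, -0.4, 6.1]
finger_gap: 0.165
grip_force: 60.2
```

```bash
python3 -c "
from h import *
state()"
```

```text
t 14.93 pos [500.3  85.9 110.7] yang 48.49 tilt [ 3.1e-03  2.0e-04 -1.0e+00] F [ 0.7 -0.4  6.1] M [-0.31  0.05 -0.06] gap 0.165 grip 60.2 q [-0.58  0.39  0.41  2.08 -0.24  0.71  0.83]
```

Request:
move_arm:
  plan:
    - [0,0,0,0.026,0]
    - [0,0,0,0,0]

```text
time_s: 15.18
ee_pos: [500.3, 85.8, 110.6]
tcp_rot: [1.188, 2.905, 0.002]
contact_force: [-0.2, -1.8, 6.0]
finger_gap: 0.162
grip_force: 60.2
```

```bash
python3 -c "
from h import *
state()"
```

```text
t 15.18 pos [500.3  85.8 110.6] yang 45.51 tilt [ 3.1e-03  1.0e-04 -1.0e+00] F [-0.2 -1.8  6. ] M [-0.43  0.08 -0.05] gap 0.162 grip 60.2 q [-0.59  0.4   0.42  2.08 -0.25  0.71  0.78]
```

Request:
move_arm:
  plan:
    - [0,0,0,0.026,0]
    - [0,0,0,0,0]

```text
time_s: 15.42
ee_pos: [500.2, 86.0, 110.5]
tcp_rot: [1.263, 2.874, 0.002]
contact_force: [-0.0, -0.9, 4.1]
finger_gap: 0.165
grip_force: 60.1
```

```bash
python3 -c "
from h import *
state()"
```

```text
t 15.43 pos [500.2  86.  110.5] yang 42.56 tilt [ 2.9e-03  2.0e-04 -1.0e+00] F [-0.  -0.9  4.1] M [-0.33  0.05 -0.07] gap 0.165 grip 60.1 q [-0.6   0.4   0.44  2.08 -0.25  0.71  0.74]
```

Request:
move_arm:
  plan:
    - [0,0,0,0.018,0]
    - [0,0,0,0,0]

```text
time_s: 15.68
ee_pos: [500.0, 86.2, 110.4]
tcp_rot: [1.314, 2.851, 0.002]
contact_force: [0.5, -0.1, 5.7]
finger_gap: 0.169
grip_force: 60.2
```

```bash
python3 -c "
from h import *
state()"
```

```text
t 15.68 pos [500.   86.2 110.4] yang 40.5 tilt [ 2.6e-03  3.0e-04 -1.0e+00] F [ 0.5 -0.1  5.7] M [-0.2   0.07  0.08] gap 0.169 grip 60.2 q [-0.61  0.4   0.45  2.08 -0.26  0.71  0.71]
```

Request:
move_arm:
  plan:
    - [0,0,0,0.018,0]
    - [0,0,0,0,0]

```text
time_s: 15.92
ee_pos: [499.9, 86.5, 110.3]
tcp_rot: [1.365, 2.827, 0.002]
contact_force: [-0.2, -0.6, 5.9]
finger_gap: 0.164
grip_force: 60.1
```

```bash
python3 -c "
from h import *
state()"
```

```text
t 15.93 pos [499.9  86.5 110.3] yang 38.46 tilt [ 2.3e-03  4.0e-04 -1.0e+00] F [-0.2 -0.6  5.9] M [-0.21  0.03  0.18] gap 0.164 grip 60.1 q [-0.62  0.4   0.46  2.08 -0.27  0.71  0.68]
```

Request:
move_arm:
  plan:
    - [0,0,-0.0011,0,0]
    - [0,0,0,0,0]

```text
time_s: 16.18
ee_pos: [499.8, 86.4, 110.4]
tcp_rot: [1.366, 2.827, 0.002]
contact_force: [5.0, 0.2, -3.6]
finger_gap: 0.159
grip_force: 59.0
```

```bash
python3 -c "
from h import *
state()"
```

```text
t 16.18 pos [499.8  86.4 110.4] yang 38.42 tilt [ 0.0023  0.     -1.    ] F [ 5.   0.2 -3.6] M [-0.   -0.9   0.15] gap 0.159 grip 59.0 q [-0.62  0.4   0.46  2.08 -0.27  0.71  0.68]
```

Request:
move_arm:
  plan:
    - [0,0,0,0.018,0]
    - [0,0,0,0,0]

```text
time_s: 16.42
ee_pos: [499.7, 86.4, 110.3]
tcp_rot: [1.417, 2.802, 0.001]
contact_force: [5.1, -0.2, -4.1]
finger_gap: 0.165
grip_force: 58.8
```

```bash
python3 -c "
from h import *
state()"
```

```text
t 16.43 pos [499.7  86.4 110.3] yang 36.36 tilt [ 2.e-03 -5.e-04 -1.e+00] F [ 5.1 -0.2 -4.1] M [ 0.01 -1.06  0.45] gap 0.165 grip 58.8 q [-0.63  0.4   0.47  2.08 -0.27  0.71  0.65]
```

Request:
move_arm:
  plan:
    - [0,0,0,0.009,0]
    - [0,0,0,0,0]

```text
time_s: 16.68
ee_pos: [499.6, 86.4, 110.3]
tcp_rot: [1.439, 2.79, 0.0]
contact_force: [6.2, 0.6, -5.5]
finger_gap: 0.164
grip_force: 59.7
```

```bash
python3 -c "
from h import *
state()"
```

```text
t 16.68 pos [499.6  86.4 110.3] yang 35.43 tilt [ 1.9e-03 -9.0e-04 -1.0e+00] F [ 6.2  0.6 -5.5] M [ 0.01 -1.11  0.81] gap 0.164 grip 59.7 q [-0.63  0.4   0.47  2.08 -0.27  0.71  0.63]
```

Request:
move_arm:
  plan:
    - [0,0,0,0,40]
    - [0,0,0,0,40]
    - [0,0,0,0,40]

```text
time_s: 17.05
ee_pos: [498.2, 86.1, 110.4]
tcp_rot: [-1.444, -2.789, 0.001]
contact_force: [0.1, 0.3, 0.4]
finger_gap: 0.468
grip_force: 0.0
```

Run:
```python
from h import *
im,P=wrist("tw1");z=P[...,2]
m=(abs(z-117)<6)&(np.hypot(P[...,0]-499.5,P[...,1]-86)<85)
p=P[m][:,:2]
hsv=cv2.cvtColor(im,cv2.COLOR_BGR2HSV)
print(len(p),cv2.minAreaRect(p.astype(np.float32)))
state()
```

```text
t 17.05 pos [498.2  86.1 110.4] yang 35.24 tilt [-1.2e-03  2.0e-04 -1.0e+00] F [0.1 0.3 0.4] M [ 0.05 -0.   -0.01] gap 0.468 grip 0.0 q [-0.63  0.4   0.47  2.09 -0.27  0.71  0.63]
15225 ((491.9254455566406, 98.17147827148438), (62.251766204833984, 110.19239807128906), 12.073555946350098)
t 17.1 pos [498.4  86.1 110.4] yang 35.26 tilt [-8.e-04  2.e-04 -1.e+00] F [-0.8 -0.2  0.3] M [-0.05  0.02 -0.04] gap 0.47 grip 0.0 q [-0.63  0.4   0.47  2.09 -0.27  0.71  0.63]
```

View pics/tw1.png

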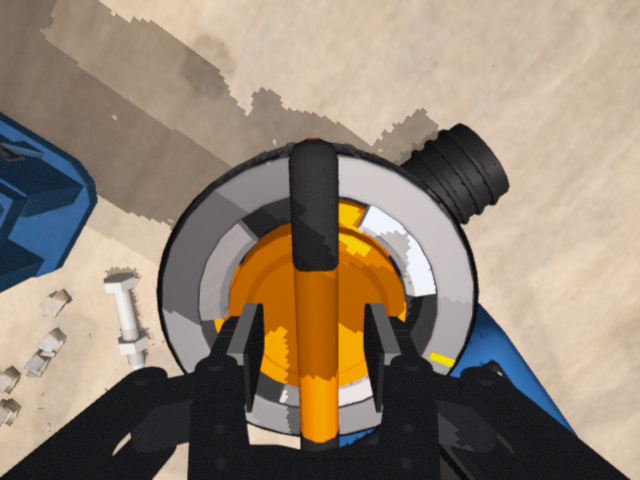

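The cartridge is seated with its ears under the lugs, and the bar lies straight between the pads. I'll recentre the grip to remove the side load, back off a few degrees, and retighten for a clean torque reading.

Request:
move_arm:
  plan:
    - [-0.0007,0.0015,0,0,40]
    - [0,0,0,0,0]
    - [0,0,0,0,0]
    - [0,0,0,0,0]
    - [0,0,0,0,0]

```text
time_s: 17.73
ee_pos: [499.9, 86.4, 110.6]
tcp_rot: [-1.443, -2.79, 0.0]
contact_force: [-0.7, -0.5, 3.5]
finger_gap: 0.163
grip_force: 58.9
```

```bash
python3 -c "
from h import *
state()"
```

```text
t 17.73 pos [499.9  86.4 110.6] yang 35.32 tilt [-3.e-04 -0.e+00 -1.e+00] F [-0.7 -0.5  3.5] M [-0.11  0.27  0.24] gap 0.163 grip 58.9 q [-0.63  0.4   0.47  2.08 -0.27  0.71  0.63]
```

Request:
move_arm:
  plan:
    - [0,0,0,-0.018,0]
    - [0,0,0,0,0]

```text
time_s: 17.98
ee_pos: [500.1, 86.4, 110.7]
tcp_rot: [-1.392, -2.816, -0.001]
contact_force: [-1.6, 0.5, 5.7]
finger_gap: 0.161
grip_force: 59.0
```

```bash
python3 -c "
from h import *
state()"
```

```text
t 17.98 pos [500.1  86.4 110.7] yang 37.37 tilt [-0.e+00  4.e-04 -1.e+00] F [-1.6  0.5  5.7] M [-0.17  0.4  -0.01] gap 0.161 grip 59.0 q [-0.62  0.4   0.46  2.08 -0.27  0.71  0.66]
```

Request:
move_arm:
  plan:
    - [0,0,0,-0.018,0]
    - [0,0,0,0,0]

```text
time_s: 18.23
ee_pos: [500.2, 86.4, 110.8]
tcp_rot: [-1.342, -2.841, -0.001]
contact_force: [-1.4, -0.5, 7.1]
finger_gap: 0.166
grip_force: 59.1
```

```bash
python3 -c "
from h import *
state()"
```

```text
t 18.23 pos [500.2  86.4 110.8] yang 39.44 tilt [ 2.e-04  4.e-04 -1.e+00] F [-1.4 -0.5  7.1] M [-0.17  0.49  0.04] gap 0.166 grip 59.1 q [-0.61  0.4   0.45  2.08 -0.26  0.71  0.69]
```

Request:
move_arm:
  plan:
    - [0,0,-0.0004,0.009,0]
    - [0,0,0,0,0]

```text
time_s: 18.48
ee_pos: [500.2, 86.4, 110.8]
tcp_rot: [1.366, 2.829, -0.0]
contact_force: [-1.1, -1.1, 4.0]
finger_gap: 0.163
grip_force: 59.4
```

```bash
python3 -c "
from h import *
state()"
```

```text
t 18.48 pos [500.2  86.4 110.8] yang 38.46 tilt [ 3.e-04 -3.e-04 -1.e+00] F [-1.1 -1.1  4. ] M [-0.17  0.28  0.37] gap 0.163 grip 59.4 q [-0.62  0.4   0.46  2.08 -0.26  0.71  0.68]
```

Request:
move_arm:
  plan:
    - [0,0,0,0.009,0]
    - [0,0,0,0,0]

```text
time_s: 18.73
ee_pos: [500.1, 86.4, 110.8]
tcp_rot: [1.393, 2.816, -0.0]
contact_force: [-0.1, -1.5, 3.2]
finger_gap: 0.16
grip_force: 59.5
```

```bash
python3 -c "
from h import *
state()"
```

```text
t 18.73 pos [500.1  86.4 110.8] yang 37.37 tilt [ 1.e-04 -1.e-04 -1.e+00] F [-0.1 -1.5  3.2] M [-0.19  0.25  0.4 ] gap 0.16 grip 59.5 q [-0.62  0.4   0.46  2.08 -0.27  0.71  0.66]
```

Request:
move_arm:
  plan:
    - [0,0,0,0.009,0]
    - [0,0,0,0,0]

```text
time_s: 18.98
ee_pos: [500.0, 86.4, 110.7]
tcp_rot: [1.418, 2.803, -0.0]
contact_force: [-1.1, -1.1, 2.8]
finger_gap: 0.165
grip_force: 59.7
```

```bash
python3 -c "
from h import *
state()"
```

```text
t 18.98 pos [500.   86.4 110.7] yang 36.32 tilt [-0.e+00 -1.e-04 -1.e+00] F [-1.1 -1.1  2.8] M [-0.22  0.13  0.59] gap 0.165 grip 59.7 q [-0.63  0.4   0.47  2.08 -0.27  0.71  0.65]
```

Torque is 0.59 N m, about the tight value, so I'll let go and lift away.

Request:
move_arm:
  plan:
    - [0,0,0,0,30]
    - [0,0,0,0,50]
    - [0,0,0,0,85]
    - [0,0,0,0,85]
    - [0,0,-0.02,0,85]
    - [0,0,-0.05,0,85]
    - [0,0,-0.05,0,85]
    - [0,0,-0.05,0,85]
    - [0,0,0,0,85]
    - [0,0,0,0,85]

```text
time_s: 20.23
ee_pos: [499.6, 86.4, 238.4]
tcp_rot: [-1.418, -2.803, -0.001]
contact_force: [-0.4, 1.3, 0.3]
finger_gap: 0.997
grip_force: 0.0
```

Run:
```python
from h import *
im,P=wrist("end1");z=P[...,2]
m=(abs(z-117)<6)&(np.hypot(P[...,0]-499.5,P[...,1]-86)<85)
l=cv2.connectedComponentsWithStats(m.astype(np.uint8));i=1+np.argmax(l[2][1:,4]);p=P[l[1]==i]
print(len(p),cv2.minAreaRect(p[:,:2].astype(np.float32)),"top z",np.median(p[:,2]))
A=np.c_[p[:,:2]-p[:,:2].mean(0),np.ones(len(p))];print("slope",np.linalg.lstsq(A,p[:,2],rcond=None)[0])
state()
```

```text
t 20.23 pos [499.6  86.4 238.4] yang 36.32 tilt [-1.e-04  5.e-04 -1.e+00] F [-0.4  1.3  0.3] M [-0.01 -0.    0.03] gap 0.997 grip 0.0 q [-0.71  0.22  0.54  1.96 -0.13  0.99  0.52]
4759 ((499.1380920410156, 86.10707092285156), (15.481107711791992, 148.1294708251953), 37.502479553222656) top z 115.88382642024047
slope [-2.68077030e-03 -1.78544996e-03  1.15567586e+02]
t 20.27 pos [499.4  86.3 237.8] yang 36.32 tilt [-1.3e-03 -2.0e-04 -1.0e+00] F [ 0.3  0.2 -0.5] M [-0.03  0.06 -0.03] gap 0.992 grip 0.0 q [-0.71  0.22  0.54  1.96 -0.13  0.99  0.52]
```

View pics/end1.png

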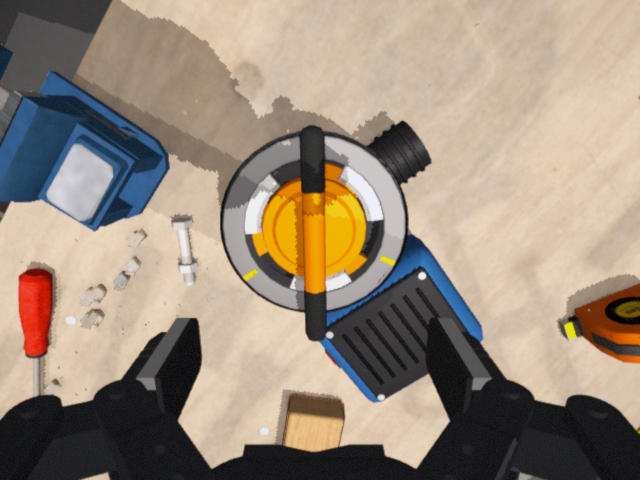

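The cartridge's bar runs from (312,130) to (314,335) and is centred on the pot at (499.1, 86.1). It is level, its top is at 116 mm so the underside is about 16 mm up, and the gripper is clear. Handing in.

```bash
python3 -c "
from bench import ctrl
print(ctrl.finish_job())"
```

```text
the job is handed in; nothing more can be done
None
```

The cartridge is seated in the pot, twisted clockwise about 36° to roughly 0.6 N m, and released; the job is handed in, but no verdict came back and the final clamp force is estimated (about 20 N), not measured.

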